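Roller bottle onto the balance

ROBOT

A 6-joint arm with a two-finger parallel gripper is mounted at the origin on a cart in front of the work surface, level with it; the furniture and walls round the work are solid. World frame = base frame: x ahead of the robot, y to its left, z up, the work surface at z = 0. Lengths are in m, angles in rad, forces in N, time in s.
With the tool pointing down it reaches from about 0.225 to 0.875 m from the base axis. Payload 3.4 kg.
Tool frame: the origin (TCP) lies midway between the tips of the shut fingers; the grasp point (between the pads) lies 19 mm behind it; z points along the fingers, y is the line along which they close (so a half turn about z gives the same grasp; the last joint's range is limited). The gripper opens to 85 mm and grips with 20 to 120 N. Pads are 22 mm wide; open, the fingers measure 114 mm over their backs; the gripper's body (76 mm by 85 mm) begins 54 mm behind the grasp point. The pads swing forward as they close: fully open they stand 13 mm farther back than shut.
Start: joints at [1.13, 0.276, 1.505, -0, 1.361, -0.121], TCP at [0.181, 0.546, 0.231] pointing down, gripper open.
Joint ranges: [-2.89, 2.89], [-0.75, 2.08], [0.22, 2.7], [-1.18, 4.32], [0.11, 2.71], [-2.7, 2.7]. Speed limits (rad/s): [2.57, 2.57, 3.14, 3.14, 3.14, 3.14].

INTERFACE

Orientations are given as a unit quaternion [w, x, y, z].
In Python, from bench import get_obs, viewer, r gives the robot as it stands.
- The arm moves only by the shell command python3 -m pendant 'ROWS' [OPENING] [FORCE]. ROWS is JSON, a list of rows, each a list of 4 numbers: the shift along the world's x, y, z as a fraction of full scale, then the turn about the world's z as a fraction of full scale. A call has 1 to 5 rows; each row shifts and turns the commanded pose from where the row before left it; what a row does not reach is not made up. Full scale, the value 1, is 50 mm for a shift and pi/4 rad for a turn. A row lasts 1/8 s, in which the tool goes at most 62.5 mm and 10.7 degrees, less where a joint would pass 70% of its speed; a pose out of reach is approached as far as the arm can. A call with a number of a shift or a turn outside -1 to 1 is refused whole. A call with a gripper value outside its range is refused whole. OPENING is the opening, from 0 (shut) to 1 (fully open), set as the call begins (- or left out, the last holds). The fingers move at their own pace and stop on an object; FORCE is the grip in N (left out, the last holds). Time passes only in rows, so rows that do not move let the fingers close. It gives the time, the measured TCP pose, the force, the opening and the grip force at its end, in the units of the state.
- get_obs(): the state, without advancing time (a new reading comes with each control period).
- viewer.read_camera(name): name is "scene" or "top"; returns the picture (400x640x3 uint8, red, green, blue); there is no depth.
- viewer.camera_params(name): a dict with "intrinsics" (3x3 intrinsics, pixels), "pose" (4x4, takes a point from camera to world coordinates). Camera axes: x right, y down, z forward; pixel columns grow to the right and rows downward; lengths in m; the calibration is good to about 2 mm. A picture is of the moment at which its call begins. camera_params takes no time and is no camera call.
- r.sign_off(): hands the job in; it is judged then, once.
The state is a dict: "t": time; "joint_pos": joint angles; "qvel": joint speeds; "joint_torque": joint torques, N m; "eef_pos": TCP position; "ee_rot": TCP orientation; "ft_force": force on the tool from outside, world axes, zero at the start; "moment": the same for the moment, N m; "grip_width": finger opening in m; "grasp_force": force on a finger pad.
Only numpy, scipy, OpenCV 4.12 (cv2) and the standard library are available. Lean on these libraries where they do the work, as an engineer would, in place of code of your own. Each camera call takes 0.05 s, during which the arm holds its last target. There are 200 camera calls.

TASK

The plain amber glass bottle lying on the bottle roller is due for weighing: stand it upright, cap up, in the middle of the balance pan and let go. It cannot be turned upright in one hold, so first lay it in the sloping rest (base against the heel, cap up the slope) and let go of it there before you take it again to stand it up. It is glass on a sensitive balance: grip it with no more than about 40 N, set it down gently, never load the pan with more than 1.5 kg (15 N) even for a moment, and leave the other things on the bench where they are.

Things in the scene. Friction and masses are not known exactly. Their poses are not given: they have to be found in the camera images.
- sample_bottle: the bottle to weigh: plain amber bottle, no label, 129 mm long, 0.2 to 0.4 kg, centre of mass about 60 mm from the base; body 61 mm in diameter up to about 90 mm, then shoulder, then a ribbed cap 53 mm in diameter over the last 22 mm. Origin: centre of its base; z axis from base to cap. Starts lying level on the roller, cap towards the robot, axis 96 mm above the bench
- bottle_cap (a point): centre of the end face of that bottle's cap, 129 mm from the base
- roller_mixer: bottle roller, white, 165 x 112 mm, fixed to the bench, origin under its centre; its two free-turning black rubber rollers (20 mm thick, 44 mm apart, axes 62 mm above the bench) run along its x axis between two bearing plates 75 mm high, 143 mm apart; its -x end faces the robot
- rest: sloping bottle rest, white plastic, 112 x 64 mm base, fixed to the bench, origin under its centre: a V trough 62 mm long and 68 mm wide (its edges stay 14 mm below the seated bottle's axis) that rises at 45 degrees towards the rest's -x side (the robot's side), with a heel plate square to it at the low end
- rest_heel (a point): where the centre of the bottle's base lies when the bottle is seated in the rest, 45 mm above the bench
- rest_top (a point): where the centre of the cap's end face lies when the bottle is seated in the rest, 91 mm nearer the robot and 91 mm higher than rest_heel
- bench_balance: white bench balance, 160 x 120 mm, fixed to the bench, origin under its centre, sloping panel with display at its -x side; the housing round the pan is 42 mm high
- pan: round steel pan of the balance, 114 mm in diameter, 6 mm thick, on a spring: it sinks about 0.7 mm per newton and meets its overload stop after 6 mm; origin at the centre of its underside
- pan_center (a point): centre of the pan's top face, 60 mm above the bench when empty
- standing_bottle: bystander: amber bottle with a yellow label, standing at the back, 62 mm wide, 129 mm tall; origin under its centre
- tin_a: bystander: aluminium moisture tin, 66 mm wide, 42 mm tall, on the left behind the rest; origin under its centre
- tin_b: bystander: an equal tin, at the back; origin under its centre
- bench_soil_jar: bystander: clear jar full of soil, 54 mm wide, 62 mm tall; origin under its centre
- bench_beaker: bystander: small glass beaker, 55 mm wide, 67 mm tall, on the right near the bench edge; origin under its centre
- bench_timer: bystander: flat grey bench timer, 64 x 64 x 18 mm, on the right near the bench edge; origin under its centre
- bench_wash_bottle: bystander: white wash bottle with a bent red spout, 60 mm wide, 192 mm tall, at the back on the right; origin under its centre

How it is judged:
On the way:
1. the bottle lies in the sloping rest, base against the heel and cap up the slope, and nothing holds it (distance between sample_bottle and rest_heel below 0.02 m and distance between bottle_cap and rest_top below 0.025 m and contact force between sample_bottle and the arm below 0.1 N and contact force between sample_bottle and the fingers below 0.1 N), for 0.2 s.
At the end, for the whole second after the job is handed in: The bottle stands upright on the balance pan, cap up (within 0.1 rad of vertical), its base centre within 25 mm of the pan's centre, at rest with its weight on the pan (horizontal distance between sample_bottle and pan_center below 0.025 m and angle between sample_bottle's own z axis and vertical below 0.1 rad and height (world z) of bottle_cap above 0.175 m and contact force between sample_bottle and pan above 1 N and linear speed of sample_bottle below 0.02 m/s); the robot touches nothing.
It fails at once if the pan is loaded with more than 15 N (1.5 kg), even for a moment (contact force between pan and anything else above 15 N).
It fails at once if the bottle is squeezed hard (more than 100 N of finger contact, both fingers added up) (contact force between the fingers and sample_bottle above 100 N).
It fails at once if the bottle is knocked or pressed against the rest with more than 60 N (all contacts added up) (contact force between sample_bottle and rest above 60 N).
It fails at once if a bystander is moved by more than 30 mm (distance of any of standing_bottle, tin_a, tin_b, bench_soil_jar, bench_beaker, bench_timer, bench_wash_bottle from where it was at the start of the episode above 0.03 m).
It also fails if it takes over 58 s, if anything falls off the work surface, if the arm or the gripper's body presses on something with over 40 N, if the wrist force passes 120 N, or if a joint passes its speed limit or range.

## Working session

There is one attempt and no reset: what is moved stays moved. The work goes in short steps, Python scripts to look and compute and a shell command to move; the robot and the scene stay as the last step left them, time stands still between calls to the robot, and variables do not carry over. Pictures are saved under pics/ and viewed, at most 10 in all, crops included, and the job is handed in when it is done.

```bash
ls; mkdir -p pics; python3 - <<'E'
from bench import get_obs, viewer
import cv2
for n in("scene","top"):
    cv2.imwrite(f"pics/{n}0.png",viewer.read_camera(n)[:,:,::-1])
    p=viewer.camera_params(n);print(n,p["intrinsics"],p["pose"])
print(get_obs())
E
```

```text
pics
scene [[400.45762659   0.         326.89674177]
 [  0.         400.45762659 204.52265597]
 [  0.           0.           1.        ]] [[ 0.69706012 -0.47408682  0.53791159 -0.06012836]
 [-0.71693582 -0.47182968  0.5132054  -0.62680944]
 [ 0.01049874 -0.74338311 -0.66878347  0.96038905]
 [ 0.          0.          0.          1.        ]]
top [[504.91093241   0.         317.63993339]
 [  0.         504.91093241 200.80104614]
 [  0.           0.           1.        ]] [[-0.01597213 -0.98379167  0.17860246  0.37426437]
 [-0.99980079  0.01357578 -0.01463142  0.04886921]
 [ 0.01196961 -0.17880057 -0.98381252  1.4636538 ]
 [ 0.          0.          0.          1.        ]]
{'t': 0.1, 'joint_pos': array([ 1.13002495e+00,  2.76551228e-01,  1.50602201e+00, -8.75292831e-06,
        1.36071953e+00, -1.20992842e-01]), 'qvel': array([-3.00770169e-04, -1.08012934e-04, -4.19808000e-03, -1.55271710e-03,
       -5.31298822e-04,  5.18774661e-05]), 'joint_torque': array([ 5.10444806e-04, -4.17703092e+01, -2.46405065e+01, -3.32495283e-04,
        5.79180516e-03, -1.36894494e-05]), 'eef_pos': array([0.18055118, 0.54540829, 0.23050895]), 'ee_rot': array([-2.31527184e-04,  1.59207927e-01,  9.87244708e-01, -8.17931829e-04]), 'ft_force': array([-0.45572752,  0.07546038, -0.39797106]), 'moment': array([0.03460331, 0.01373316, 0.02457964]), 'grasp_force': 0.0, 'grip_width': 0.0855389701611583}
```

View pics/top0.png

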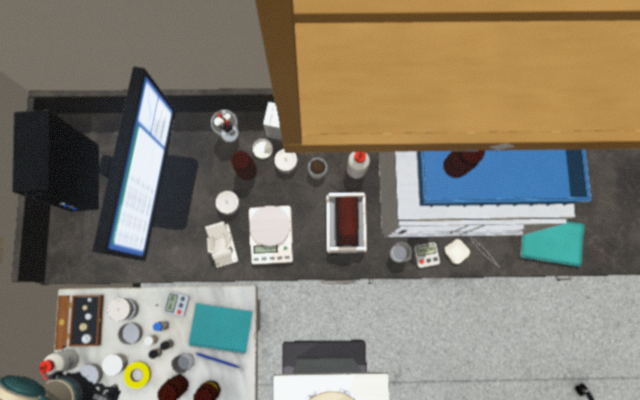

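View pics/scene0.png

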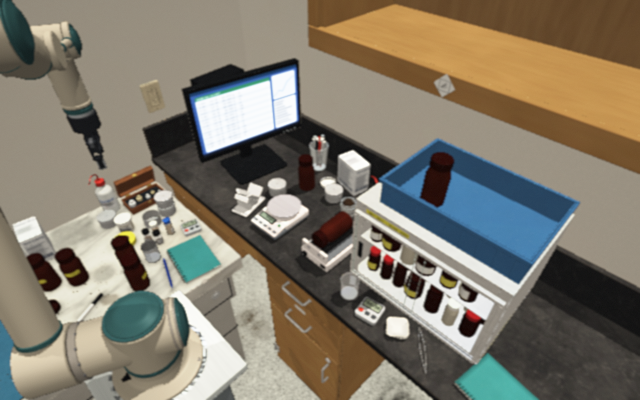

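```bash
python3 - <<'E'
import cv2
a=cv2.imread("pics/top0.png")[125:275,190:400];cv2.imwrite("pics/topc.png",cv2.resize(a,None,fx=3.8,fy=3.8,interpolation=cv2.INTER_CUBIC))
a=cv2.imread("pics/scene0.png")[130:280,220:400];cv2.imwrite("pics/scenec.png",cv2.resize(a,None,fx=4,fy=4,interpolation=cv2.INTER_CUBIC))
E
```

```text
(no output)
```

View pics/topc.png

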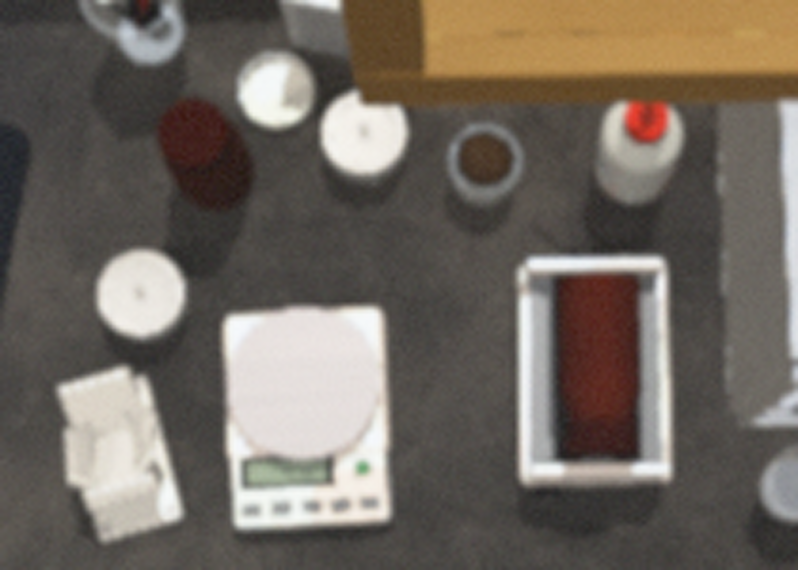

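View pics/scenec.png

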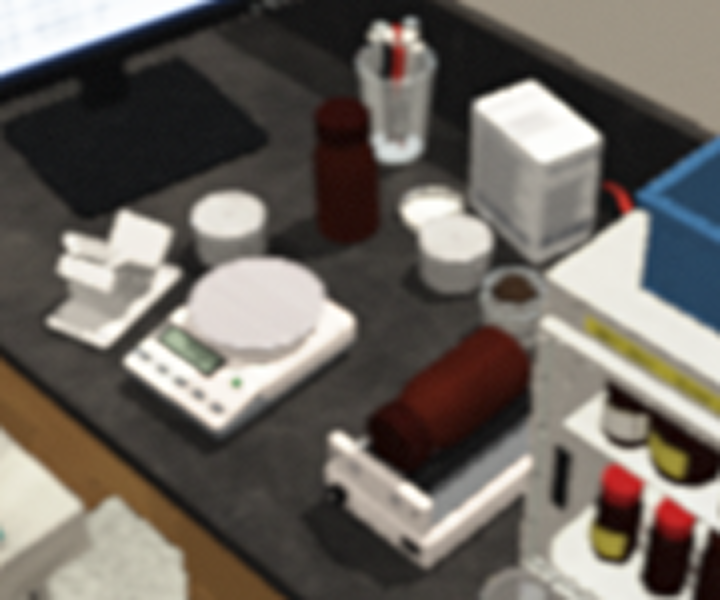

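```bash
cat > h.py <<'E'
import numpy as np
from bench import viewer
def ray(n,u,v):
    p=viewer.camera_params(n);T=np.array(p["pose"]);d=T[:3,:3]@np.linalg.inv(p["intrinsics"])@[u,v,1];return T[:3,3],d
def px(n,u,v,z):
    o,d=ray(n,u,v);return (o+d*(z-o[2])/d[2])[:2].round(4)
def proj(n,P):
    p=viewer.camera_params(n);T=np.array(p["pose"]);q=np.array(p["intrinsics"])@(T[:3,:3].T@(np.array(P)-T[:3,3]));return q[:2]/q[2]
T=lambda u,v,z:px("top",190+u/3.8,125+v/3.8,z)
S=lambda u,v,z:px("scene",220+u/4,130+v/4,z)
E
python3 - <<'E'
from h import *
print("pan top",[T(*p,.06) for p in((228,383),(382,383),(305,308),(305,457))])
print("pan scene",[S(*p,.06) for p in((190,305),(327,305),(256,257),(256,352))])
print("bal",[T(*p,.042) for p in((225,315),(385,310))],[T(*p,.01) for p in((390,520),(235,530))])
print("bottle base L,R",T(557,275,.096),T(638,275,.096),"base top",T(598,273,.126),"cap end",T(598,457,.1),"cap L,R",T(564,440,.096),T(637,440,.096))
print("roller plates",[T(*p,.075) for p in((518,262),(668,257),(672,483),(520,485))])
print("rest near corners",T(105,540,.003),T(183,520,.003),"R far",T(148,378,.003))
print("rest S near corners",S(48,322,.003),S(103,346,.003),S(182,270,.003))
print("rest heel top?",[T(*p,.07) for p in((60,385),(130,368))],"trough top edge",[T(*p,z) for z in(.06,.08) for p in ((83,490),(158,472))])
print("tins",T(141,294,.042),T(364,132,.042),"std",T(192,132,.129),"wash",T(647,120,.19),"soil",T(485,158,.062))
print("cab edge",[T(500,95,z) for z in(.3,.5,.7)])
E
```

```text
pan top [array([0.5607, 0.2182]), array([0.5591, 0.105 ]), array([0.6159, 0.1617]), array([0.5054, 0.1616])]
pan scene [array([0.518 , 0.1987]), array([0.5986, 0.1177]), array([0.5976, 0.2062]), array([0.5194, 0.1171])]
bal [array([0.6145, 0.2231]), array([0.6166, 0.1031])] [array([0.4616, 0.1017]), array([0.4559, 0.2181])]
bottle base L,R [ 0.6314 -0.0239] [ 0.6306 -0.0827] base top [ 0.6269 -0.0514] cap end [ 0.4985 -0.0498] cap L,R [ 0.5114 -0.0261] [ 0.5106 -0.0784]
roller plates [array([0.6455, 0.0036]), array([ 0.6478, -0.1073]), array([ 0.4812, -0.1047]), array([0.4814, 0.0053])]
rest near corners [0.4503 0.3168] [0.4644 0.2583] R far [0.573  0.2863]
rest S near corners [0.4529 0.3217] [0.4682 0.2632] [0.5798 0.2928]
rest heel top? [array([0.5597, 0.3394]), array([0.5714, 0.2887])] trough top edge [array([0.4837, 0.323 ]), array([0.496 , 0.2687]), array([0.4822, 0.3191]), array([0.4943, 0.2656])]
tins [0.6314 0.2862] [0.7548 0.1182] std [0.733  0.2371] wash [ 0.7212 -0.0831] soil [0.7281 0.0265]
cab edge [array([0.7086, 0.0202]), array([0.6511, 0.0251]), array([0.5937, 0.0301])]
```

```bash
python3 - <<'E'
import cv2,numpy as np
# sharpen: average several shots of rest from both cameras, side by side
from bench import viewer
def av(n): return np.mean([viewer.read_camera(n).astype(float) for _ in range(2)],0)[:,:,::-1]
a=av("top")[215:275,200:245];b=av("scene")[178:220,228:270]
a=cv2.resize(a,None,fx=9,fy=9,interpolation=cv2.INTER_CUBIC);b=cv2.resize(b,None,fx=9,fy=9,interpolation=cv2.INTER_CUBIC)
h=max(a.shape[0],b.shape[0]);f=lambda i:np.vstack([i,np.zeros((h-i.shape[0],i.shape[1],3))])
cv2.imwrite("pics/rest.png",np.clip((np.hstack([f(a),f(b)])-60)*1.3,0,255))
E
```

```text
[ WARN:0@2.562] global loadsave.cpp:1063 imwrite_ Unsupported depth image for selected encoder is fallbacked to CV_8U.
```

View pics/rest.png

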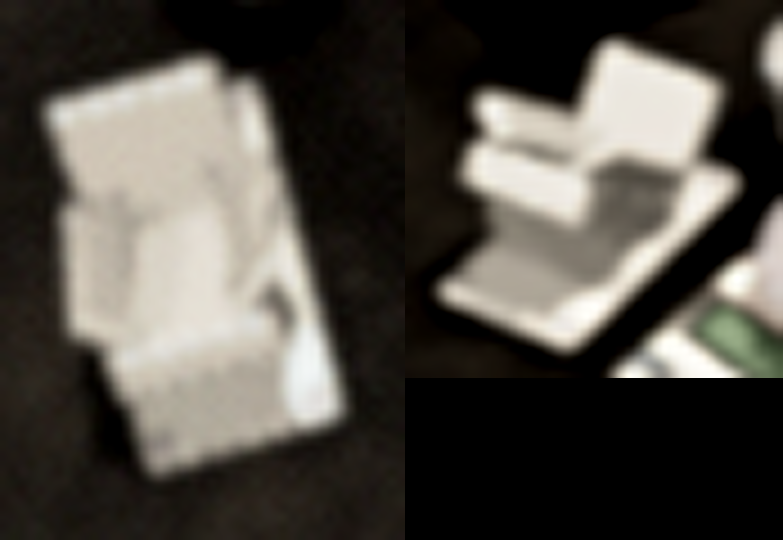

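```bash
cat >> h.py <<'E'
def tri(a,b):
    (o1,d1),(o2,d2)=ray("top",*a),ray("scene",*b)
    s=np.linalg.lstsq(np.c_[d1,-d2],o2-o1,rcond=None)[0];p,q=o1+s[0]*d1,o2+s[1]*d2
    return ((p+q)/2).round(4),round(float(np.linalg.norm(p-q)),4)
A=lambda u,v:(200+(u+.5)/9-.5,215+(v+.5)/9-.5)
B=lambda u,v:(228+(u-405+.5)/9-.5,178+(v+.5)/9-.5)
E
python3 - <<'E'
from h import *
for n,a,b in(("NL",(150,475),(435,292)),("NR",(342,415),(568,352)),("FR",(255,80),(740,182)),("heelL",(45,105),(605,40)),("heelR",(215,60),(720,90)),("rimL near",(70,338),(478,95)),("rimL near?",(70,338),(465,170)),("rimR near",(265,325),(585,220))):
    print(n,tri(A(*a),B(*b)))
y=np.radians(14.4);X=np.array([np.cos(y),np.sin(y)]);Y=np.array([-X[1],X[0]])
c=np.array([.514,.3045])
def rl(x,yy,z): p=c+x*X+yy*Y; return np.r_[p,z]
inv=lambda q:((q[0]-200+.5)*9-.5,(q[1]-215+.5)*9-.5)
for x in(.0,.01,.02):
  print(x,"rims near in top pic",[np.round(inv(proj("top",rl(x-.0537,s*.034,.079)))) for s in(1,-1)],"scene",[np.round([(q[0]-227.5)*9+405,(q[1]-177.5)*9]) for q in[proj("scene",rl(x-.0537,s*.034,.079)) for s in(1,-1)]])
E
```

```text
NL (array([0.4489, 0.3199, 0.0093]), 0.0013)
NR (array([0.4669, 0.2602, 0.0053]), 0.0017)
FR (array([0.5749, 0.2892, 0.007 ]), 0.0015)
heelL (array([0.5602, 0.3468, 0.056 ]), 0.0038)
heelR (array([0.5749, 0.2945, 0.0519]), 0.0021)
rimL near (array([0.488 , 0.3315, 0.0784]), 0.0012)
rimL near? (array([0.4879, 0.3427, 0.0345]), 0.0075)
rimR near (array([0.4935, 0.2782, 0.0445]), 0.0003)
0.0 rims near in top pic [array([ 93., 450.]), array([312., 391.])] scene [array([413., 145.]), array([557., 205.])]
0.01 rims near in top pic [array([ 85., 418.]), array([304., 359.])] scene [array([431., 130.]), array([574., 190.])]
0.02 rims near in top pic [array([ 78., 386.]), array([296., 327.])] scene [array([448., 115.]), array([591., 175.])]
```

```bash
cat > ov.py <<'E'
import cv2,numpy as np,sys
from h import *
xh=float(sys.argv[1]);y=np.radians(14.4);c=np.array([.514,.3045])
X=np.array([np.cos(y),np.sin(y)]);Y=np.array([-X[1],X[0]])
def L(x,yy,z): return np.r_[c+x*X+yy*Y,z]
def N(s,n,l): k=.5**.5; return L(xh-k*s+k*n,l,.045+k*s+k*n)
segs=[(L(-.056,.032,.005),L(-.056,-.032,.005)),(L(-.056,-.032,.005),L(.056,-.032,.005)),(L(.056,-.032,.005),L(.056,.032,.005)),(L(.056,.032,.005),L(-.056,.032,.005))]
for l in(.034,-.034,0): n=-.014 if l else -.036; segs.append((N(0,n,l),N(.062,n,l)))
for s in(0,.062): segs+=[(N(s,-.014,.034),N(s,-.036,0)),(N(s,-.014,-.034),N(s,-.036,0))]
cap=[N(0,.0305*np.sin(t),.0305*np.cos(t)) for t in np.linspace(0,6.283,17)]
im=[]
for n,(r0,c0) in(("top",(213,198)),("scene",(175,225))):
    a=viewer.read_camera(n)[r0:r0+62,c0:c0+48,::-1];a=cv2.resize(a,None,fx=8,fy=8,interpolation=cv2.INTER_CUBIC);a=np.clip((a.astype(float)-60)*1.2,0,255).astype(np.uint8)
    f=lambda P:tuple(int(v) for v in (proj(n,P)-[c0,r0]+.5)*8)
    for i,(p,q) in enumerate(segs): cv2.line(a,f(p),f(q),(0,200,0) if i<4 else (0,0,255) if i<7 else (255,0,0),1)
    for p,q in zip(cap,cap[1:]): cv2.line(a,f(p),f(q),(255,0,255),1)
    im.append(a)
cv2.imwrite(f"pics/ov{xh}.png",np.hstack(im))
E
python3 ov.py .038
```

```text
(no output)
```

View pics/ov0.038.png

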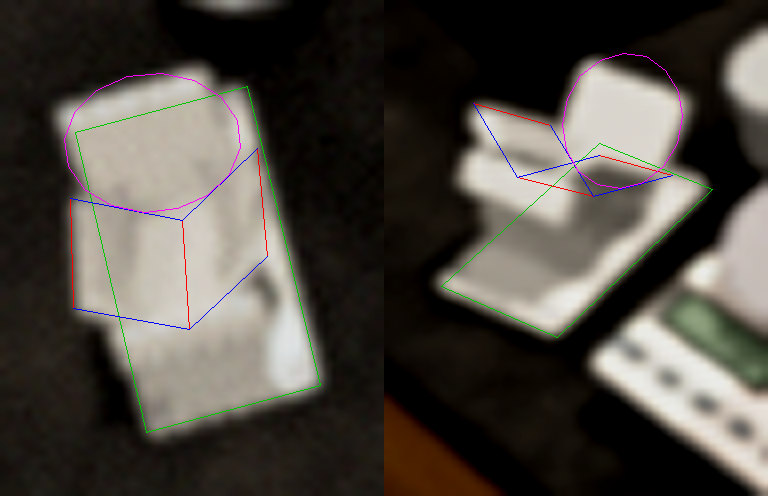

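```bash
R='x'; python3 -m pendant '[[0.49,-0.8,0,0.026],[0.49,-0.8,0,0.026],[0.49,-0.8,0,0.026],[0.49,-0.8,0,0.026],[0.49,-0.8,0,0.026]]' 1 25
python3 -m pendant '[[0.49,-0.8,0,0.026],[0.49,-0.8,0,0.026],[0.49,-0.8,0,0.026],[0.49,-0.8,0,0.026],[0.49,-0.8,0,0.026]]'
python3 -m pendant '[[0.49,-0.8,0,0.026],[0.49,-0.8,0,0.026],[0.49,-0.8,0,0.026],[0.49,-0.8,0,0.026],[0.49,-0.75,0,0.026]]'
python3 -m pendant '[[0,0,0,0],[0,0,0,0]]'
```

```text
t: 1.02
eef_pos: [0.3039, 0.3446, 0.2315]
ee_rot: [0.0, 0.108, 0.994, 0.0]
ft_force: [0.1, 1.0, -0.2]
grip_width: 0.0854
grasp_force: 0.0
t: 1.65
eef_pos: [0.4265, 0.1445, 0.2316]
ee_rot: [0.0, 0.057, 0.998, 0.0]
ft_force: [0.6, 0.1, -0.6]
grip_width: 0.0855
grasp_force: 0.0
t: 2.28
eef_pos: [0.549, -0.0532, 0.2314]
ee_rot: [0.0, 0.007, 1.0, 0.0]
ft_force: [0.4, 0.9, 0.6]
grip_width: 0.0854
grasp_force: 0.0
t: 2.52
eef_pos: [0.5477, -0.0512, 0.231]
ee_rot: [-0.001, 0.007, 1.0, 0.001]
ft_force: [-0.3, 0.6, -0.5]
grip_width: 0.0856
grasp_force: 0.0
```

```bash
python3 -m pendant '[[0,0,-0.8,0],[0,0,-0.8,0],[0,0,-0.7,0],[0,0,-0.5,0],[0,0,-0.28,0]]'
python3 -m pendant '[[0,0,0,0],[0,0,0,0],[0,0,0,0],[0,0,0,0],[0,0,0,0]]' 0 25
python3 -m pendant '[[0,0,0,0],[0,0,0,0],[0,0,0,0]]'
```

```text
t: 3.15
eef_pos: [0.5469, -0.0501, 0.0764]
ee_rot: [-0.001, 0.006, 1.0, 0.0]
ft_force: [0.4, -0.0, 0.2]
grip_width: 0.0851
grasp_force: 0.0
t: 3.78
eef_pos: [0.5486, -0.0517, 0.0782]
ee_rot: [0.001, 0.007, 1.0, -0.0]
ft_force: [-1.6, 0.4, 5.1]
grip_width: 0.0598
grasp_force: 27.8
t: 4.15
eef_pos: [0.5486, -0.0517, 0.0781]
ee_rot: [0.001, 0.007, 1.0, -0.0]
ft_force: [-1.2, 0.9, 6.3]
grip_width: 0.0594
grasp_force: 27.9
```

```bash
python3 -m pendant '[[0.06,0,0,0],[0.06,0,0,0],[0,0,0,0]]'
python3 -m pendant '[[0.04,0,0,0],[0,0,0,0]]'
```

```text
t: 4.53
eef_pos: [0.5499, -0.0516, 0.0781]
ee_rot: [-0.004, 0.006, 1.0, -0.0]
ft_force: [-10.6, -0.0, 14.1]
grip_width: 0.0593
grasp_force: 28.6
t: 4.78
eef_pos: [0.5519, -0.0517, 0.0782]
ee_rot: [-0.004, 0.006, 1.0, -0.0]
ft_force: [-11.3, -0.9, 14.0]
grip_width: 0.0593
grasp_force: 28.6
```

```bash
python3 -m pendant '[[0.04,0,0.13,0],[0.05,0,0.13,0],[0.08,0,0.14,0]]'
python3 -m pendant '[[0.09,0,0.12,0],[0.09,0,0.12,0],[0.09,0,0.1,0]]'
```

```text
t: 5.15
eef_pos: [0.5652, -0.0516, 0.0974]
ee_rot: [-0.0, 0.007, 1.0, 0.0]
ft_force: [0.7, 0.0, -3.2]
grip_width: 0.0594
grasp_force: 27.5
t: 5.52
eef_pos: [0.5788, -0.0516, 0.1147]
ee_rot: [0.0, 0.007, 1.0, 0.0]
ft_force: [0.7, -0.5, -3.1]
grip_width: 0.0598
grasp_force: 27.5
```

```bash
cat > snap.py <<'E'
import cv2,sys
from bench import viewer
n,r0,c0,h,w,f,o=sys.argv[1:];r0,c0,h,w,f=map(int,(r0,c0,h,w,f))
cv2.imwrite(f"pics/{o}.png",cv2.resize(viewer.read_camera(n)[r0:r0+h,c0:c0+w,::-1],None,fx=f,fy=f,interpolation=cv2.INTER_CUBIC))
E
python3 snap.py scene 150 280 120 120 5 lift1
```

```text
(no output)
```

View pics/lift1.png

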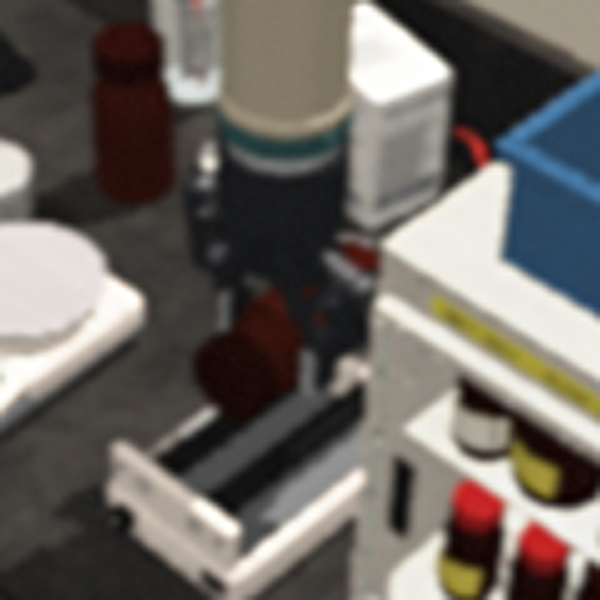

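```bash
python3 - <<'E'
from h import *
for d in(-40,-30,-20,-10,0,10,20):
    t=np.radians(d);a=np.array([-np.cos(t),0,np.sin(t)]);g=np.array([.579,-.0516,.136])
    f=lambda P:((proj("scene",P)-[280,150]+.5)*5).round()
    print(d,"cap",f(g+.049*a),"grip",f(g),"base",f(g-.08*a))
E
```

```text
-40 cap [234. 409.] grip [278. 340.] base [351. 227.]
-30 cap [228. 405.] grip [278. 340.] base [359. 235.]
-20 cap [224. 399.] grip [278. 340.] base [364. 246.]
-10 cap [221. 391.] grip [278. 340.] base [367. 260.]
0 cap [220. 381.] grip [278. 340.] base [367. 276.]
10 cap [221. 370.] grip [278. 340.] base [365. 294.]
20 cap [224. 358.] grip [278. 340.] base [360. 312.]
```

```bash
python3 -m pendant '[[0,0,0.6,0],[0,0,0.6,0],[-0.1,0,0.5,-0.1],[-0.17,0,0,-0.235],[-0.17,0,0,-0.235]]'
python3 -m pendant '[[-0.17,0,0,-0.235],[-0.17,0,0,-0.235],[-0.17,0,0,-0.235],[-0.17,0,0,-0.235],[-0.17,0,0,-0.235]]'
python3 -m pendant '[[-0.17,0,0,-0.235],[-0.17,0,0,-0.235],[-0.17,0,0,-0.235],[-0.17,0,0,-0.235],[-0.17,0,0,-0.235]]'
python3 -m pendant '[[-0.17,0,0,-0.235],[-0.17,0,0,-0.235],[-0.17,0,0,-0.235],[-0.17,0,0,-0.235],[0,0,0,-0.14]]'
python3 -m pendant '[[0,0,0,0],[0,0,0,0]]'
python3 - <<'E'
from h import *
from bench import get_obs
print("edge",px("top",340,281,0),get_obs()["joint_pos"].round(2),get_obs()["moment"])
E
```

```text
t: 6.2
eef_pos: [0.5561, -0.0516, 0.1997]
ee_rot: [0.0, 0.231, 0.973, 0.0]
ft_force: [-0.3, 0.4, -1.6]
grip_width: 0.0594
grasp_force: 28.3
t: 6.82
eef_pos: [0.5134, -0.0516, 0.1993]
ee_rot: [-0.0, 0.64, 0.768, 0.0]
ft_force: [0.1, -0.3, -2.5]
grip_width: 0.0592
grasp_force: 28.3
t: 7.45
eef_pos: [0.4709, -0.0515, 0.1994]
ee_rot: [-0.0, 0.915, 0.403, 0.0]
ft_force: [-0.2, 0.8, -2.6]
grip_width: 0.0595
grasp_force: 28.3
t: 8.07
eef_pos: [0.4365, -0.0515, 0.1994]
ee_rot: [0.0, 1.0, -0.009, -0.0]
ft_force: [-0.8, 0.2, -2.0]
grip_width: 0.0595
grasp_force: 28.3
t: 8.32
eef_pos: [0.4374, -0.0516, 0.1994]
ee_rot: [0.0, 1.0, -0.006, 0.0]
ft_force: [-0.3, 0.6, -2.0]
grip_width: 0.0594
grasp_force: 28.3
edge [ 0.4056 -0.0332] [-0.28  0.09  1.82 -0.    1.22  1.31] [-0.04546377 -0.04244923 -0.02129697]
```

```bash
python3 -m pendant '[[0.06,0,-0.7,0],[0.06,0,-0.7,0],[0,0,-0.6,0],[0,0,-0.28,0],[0,0,0,0]]' - 20
python3 -m pendant '[[-0.03,0,-0.1,0],[-0.03,0,-0.1,0],[-0.03,0,-0.1,0]]'
python3 -m pendant '[[-0.03,0,-0.1,0],[-0.02,0,-0.1,0],[-0.01,0,-0.1,0]]'
```

```text
t: 8.95
eef_pos: [0.4426, -0.0514, 0.0844]
ee_rot: [-0.0, 1.0, -0.006, -0.001]
ft_force: [-0.7, -0.3, -1.1]
grip_width: 0.0594
grasp_force: 28.3
t: 9.32
eef_pos: [0.439, -0.0519, 0.0706]
ee_rot: [0.0, 1.0, -0.007, 0.001]
ft_force: [-0.7, -1.5, -1.4]
grip_width: 0.0592
grasp_force: 27.6
t: 9.7
eef_pos: [0.4356, -0.0515, 0.0549]
ee_rot: [-0.0, 1.0, -0.007, -0.0]
ft_force: [-0.5, -0.2, -2.3]
grip_width: 0.0592
grasp_force: 26.7
```

```bash
python3 snap.py scene 170 260 120 120 5 ledge
```

```text
(no output)
```

View pics/ledge.png

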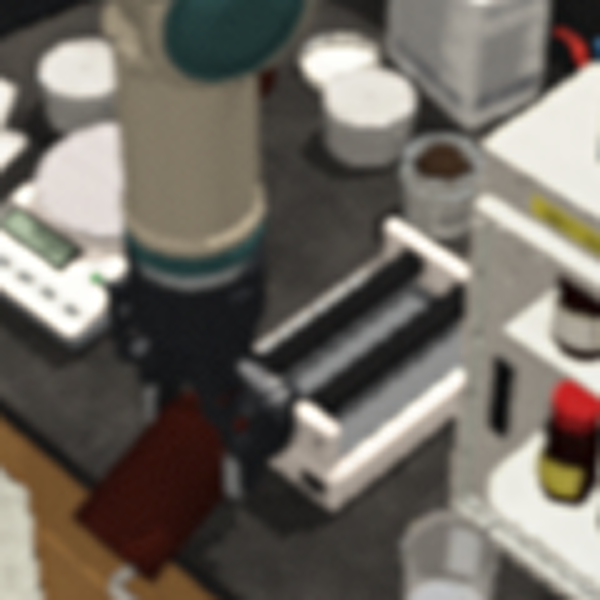

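```bash
python3 - <<'E'
from h import *
g=np.array([.4356,-.0515,.076])
f=lambda P:((proj("scene",P)-[260,170]+.5)*5).round()
for d in(-10,0,10,20,30,40):
    t=np.radians(d);a=np.array([np.cos(t),0,np.sin(t)]);n=np.array([-np.sin(t),0,np.cos(t)]);b=g-.08*a
    Y=np.array([0,.0305,0])
    print(d,"base",f(b),"+y",f(b+Y),"-y",f(b-Y),"top",f(b+.0305*n),"bot",f(b-.0305*n),"z",(b-.0305*n).round(3))
E
```

```text
-10 base [ 99. 499.] +y [ 63. 468.] -y [136. 530.] top [103. 458.] bot [ 95. 538.] z [ 0.352 -0.052  0.06 ]
0 base [ 99. 516.] +y [ 63. 485.] -y [136. 547.] top [ 95. 480.] bot [103. 550.] z [ 0.356 -0.052  0.046]
10 base [102. 530.] +y [ 67. 500.] -y [139. 561.] top [ 91. 501.] bot [113. 558.] z [ 0.362 -0.052  0.032]
20 base [109. 541.] +y [ 74. 511.] -y [145. 572.] top [ 91. 520.] bot [126. 562.] z [ 0.371 -0.052  0.02 ]
30 base [118. 549.] +y [ 83. 519.] -y [154. 580.] top [ 95. 536.] bot [141. 562.] z [ 0.382 -0.052  0.01 ]
40 base [130. 554.] +y [ 95. 524.] -y [165. 584.] top [101. 548.] bot [157. 559.] z [ 0.394 -0.052  0.001]
```

```bash
python3 -m pendant '[[0,0,-0.08,0],[0,0,-0.06,0],[0.02,0,-0.04,0]]'
python3 -m pendant '[[0.02,0,-0.04,0],[0,0,0,0]]'
```

```text
t: 10.12
eef_pos: [0.436, -0.0515, 0.046]
ee_rot: [-0.0, 1.0, -0.007, -0.001]
ft_force: [-2.3, -0.7, -1.1]
grip_width: 0.0594
grasp_force: 26.8
t: 10.38
eef_pos: [0.4362, -0.0513, 0.0439]
ee_rot: [-0.0, 1.0, -0.007, -0.002]
ft_force: [-4.4, -0.2, -1.1]
grip_width: 0.0594
grasp_force: 26.4
```

```bash
python3 -m pendant '[[0,0,0.5,0],[0,0,0.8,0],[0,0,0.8,0],[0,0,0.8,0],[0,0,0.3,0]]' - 25
python3 -m pendant '[[0.063,0.37,0,0.229],[0.063,0.37,0,0.229],[0.063,0.37,0,0.229],[0.063,0.37,0,0.229],[0.063,0.37,0,0.229]]'
python3 -m pendant '[[0.063,0.37,0,0.229],[0.063,0.37,0,0.229],[0.063,0.37,0,0.229],[0.063,0.37,0,0.229],[0.063,0.37,0,0.229]]'
python3 -m pendant '[[0.063,0.37,0,0.229],[0.063,0.37,0,0.229],[0.063,0.37,0,0.229],[0.063,0.37,0,0.229],[0.063,0.37,0,0.229]]'
python3 -m pendant '[[0.063,0.37,0,0.229],[0.063,0.37,0,0.229],[0.063,0.37,0,0.229],[0.063,0.37,0,0.216],[0,0,0,0]]'
python3 snap.py scene 120 210 120 120 5 pre
```

```text
t: 11.0
eef_pos: [0.4405, -0.0521, 0.2074]
ee_rot: [0.001, 1.0, -0.007, 0.004]
ft_force: [0.2, -0.1, -3.2]
grip_width: 0.0594
grasp_force: 28.6
t: 11.62
eef_pos: [0.4548, 0.0417, 0.2047]
ee_rot: [0.001, 0.902, 0.431, 0.002]
ft_force: [0.2, 0.2, -1.9]
grip_width: 0.0595
grasp_force: 28.6
t: 12.25
eef_pos: [0.4705, 0.1345, 0.2046]
ee_rot: [0.001, 0.625, 0.781, 0.001]
ft_force: [0.5, -0.0, -1.8]
grip_width: 0.0592
grasp_force: 28.6
t: 12.88
eef_pos: [0.4861, 0.2271, 0.2045]
ee_rot: [0.001, 0.224, 0.975, 0.001]
ft_force: [0.5, 0.3, -2.2]
grip_width: 0.0594
grasp_force: 28.6
t: 13.5
eef_pos: [0.4984, 0.3014, 0.2043]
ee_rot: [0.001, -0.126, 0.992, 0.001]
ft_force: [-0.2, -0.2, -3.2]
grip_width: 0.0597
grasp_force: 28.6
```

View pics/pre.png

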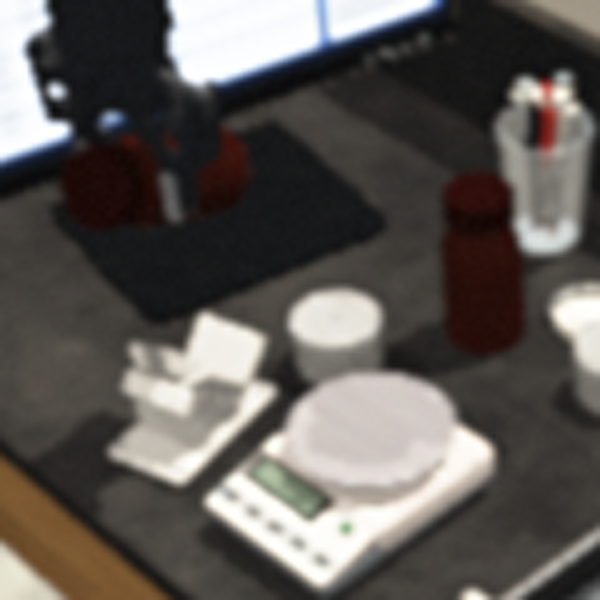

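```bash
cat > tilt.py <<'E'
# fit tilt (deg) and grip position s by silhouette of amber pixels; args: yaw_deg (direction base->away, i.e. rest-x yaw)
import sys,cv2
from h import *
from bench import get_obs
def bottle(base,a,n):
    l=np.cross(a,n);P=[]
    for s,r in((0,.0305),(.09,.0305),(.107,.0265),(.129,.0265)):
        for t in np.linspace(0,6.283,24): P.append(base+s*a+r*(np.cos(t)*n+np.sin(t)*l))
    return np.array(P)
def sil(cam,base,a,n,k=4):
    q=np.array([proj(cam,p) for p in bottle(base,a,n)]);m=np.zeros((400*k,640*k),np.uint8)
    # union of hulls of the sections
    for i in range(3): cv2.fillConvexPoly(m,cv2.convexHull(((q[24*i:24*i+48]+.5)*k).astype(np.int32)),255)
    return cv2.resize(m,(640,400),interpolation=cv2.INTER_AREA)/255.
def amber(cam,lo=(0,0),hi=(640,400)):
    im=viewer.read_camera(cam).astype(int);m=(im[...,0]-im[...,1]>22)&(im[...,0]<140)&(abs(im[...,1]-im[...,2])<25)
    return im,m
def axes(th,yaw):
    X=np.array([np.cos(yaw),np.sin(yaw),0]);Z=np.array([0,0,1.]);return -np.cos(th)*X+np.sin(th)*Z,np.sin(th)*X+np.cos(th)*Z
if __name__=="__main__":
    yaw=np.radians(float(sys.argv[1]));g=get_obs()["eef_pos"]+[0,0,.021]
    for cam in("scene","top"):
        _,m=amber(cam);u,v=proj(cam,g).astype(int)
        w=np.zeros_like(m);w[max(v-55,0):v+55,max(u-45,0):u+45]=1;m=m&w
        res=[]
        for d in range(-20,111,5):
            for s in(.07,.08,.09):
                a,n=axes(np.radians(d),yaw);S=sil(cam,g-s*a,a,n)
                res.append((m[S<.3].sum()*3+(~m[S>.7]).sum(),d,s))
        print(cam,m.sum(),sorted(res)[:5])
E
python3 tilt.py 14.4
```

```text
Traceback (most recent call last):
  File "tilt.py", line 28, in <module>
    a,n=axes(np.radians(d),yaw);S=sil(cam,g-s*a,a,n)
                                  ~~~^^^^^^^^^^^^^^^
  File "tilt.py", line 11, in sil
    q=np.array([proj(cam,p) for p in bottle(base,a,n)]);m=np.zeros((400*k,640*k),np.uint8)
                ~~~~^^^^^^^
  File "h.py", line 8, in proj
    p=viewer.camera_params(n);T=np.array(p["pose"]);q=np.array(p["intrinsics"])@(T[:3,:3].T@(np.array(P)-T[:3,3]));return q[:2]/q[2]
ValueError: time passes only in moves, steps and waits
```

```bash
cat > e.py <<'E'
s=open("h.py").read()
s=s.replace("from bench import viewer\n","from bench import viewer\nCP={n:viewer.camera_params(n) for n in('top','scene')}\n",1).replace("p=viewer.camera_params(n);","p=CP[n];")
open("h.py","w").write(s)
E
python3 e.py; python3 tilt.py 14.4
```

```text
scene 100 [(np.int64(562), 30, 0.09), (np.int64(569), 25, 0.09), (np.int64(576), 35, 0.09), (np.int64(578), 20, 0.09), (np.int64(579), 25, 0.08)]
top 98 [(np.int64(903), 75, 0.09), (np.int64(908), 80, 0.09), (np.int64(912), 70, 0.09), (np.int64(920), 65, 0.09), (np.int64(921), 85, 0.09)]
```

```bash
sed -i 's/m=(im\[...,0\]-im.*/m=(im[...,0]>1.7*np.maximum(im[...,1],im[...,2])+4)\&(im[...,0]<150)/' tilt.py; python3 tilt.py 14.4; python3 - <<'E'
from tilt import *
g=get_obs()["eef_pos"]+[0,0,.021]
for d in(10,20,30,40,50,60):
    a,n=axes(np.radians(d),np.radians(14.4));q=(np.array([proj("scene",p) for p in bottle(g-.08*a,a,n)])-[210,120]+.5)*5
    print(d,"u",q[:,0].min().round(),q[:,0].max().round(),"v",q[:,1].min().round(),q[:,1].max().round(),"capC",q[72:].mean(0).round(),"baseC",q[:24].mean(0).round())
E
```

```text
scene 378 [(np.int64(297), 25, 0.08), (np.int64(304), 25, 0.09), (np.int64(312), 20, 0.09), (np.int64(316), 20, 0.08), (np.int64(318), 30, 0.08)]
top 37 [(np.int64(731), 80, 0.09), (np.int64(739), 80, 0.08), (np.int64(741), 85, 0.09), (np.int64(746), 75, 0.09), (np.int64(753), 85, 0.08)]
10 u 54.0 256.0 v 94.0 248.0 capC [ 88. 206.] baseC [219. 136.]
20 u 54.0 255.0 v 112.0 237.0 capC [ 88. 193.] baseC [218. 156.]
30 u 55.0 253.0 v 131.0 229.0 capC [ 90. 180.] baseC [215. 176.]
40 u 57.0 248.0 v 125.0 243.0 capC [ 94. 166.] baseC [210. 196.]
50 u 61.0 243.0 v 114.0 261.0 capC [ 99. 153.] baseC [203. 216.]
60 u 65.0 235.0 v 105.0 277.0 capC [105. 141.] baseC [194. 234.]
```

```bash
python3 -m pendant '[[-0.056,-0.371,0,-0.229],[-0.056,-0.371,0,-0.229],[-0.056,-0.371,0,-0.229],[-0.056,-0.371,0,-0.229],[-0.056,-0.371,0,-0.229]]'
python3 -m pendant '[[-0.056,-0.371,0,-0.229],[-0.056,-0.371,0,-0.229],[-0.056,-0.371,0,-0.229],[-0.056,-0.371,0,-0.229],[-0.056,-0.371,0,-0.229]]'
python3 -m pendant '[[-0.056,-0.371,0,-0.229],[-0.056,-0.371,0,-0.229],[-0.056,-0.371,0,-0.229],[-0.056,-0.371,0,-0.229],[-0.056,-0.371,0,-0.229]]'
python3 -m pendant '[[-0.056,-0.371,0,-0.229],[-0.056,-0.371,0,-0.229],[-0.056,-0.371,0,-0.229],[-0.056,-0.371,0,-0.216],[0,0,-0.5,0]]'
python3 -m pendant '[[0,0,-0.8,0],[0,0,-0.8,0],[0,0,-0.5,0],[0,0,0,0]]'
```

```text
t: 14.42
eef_pos: [0.4835, 0.2061, 0.2045]
ee_rot: [0.0, 0.321, 0.947, 0.0]
ft_force: [-0.1, 0.2, -3.0]
grip_width: 0.0594
grasp_force: 28.6
t: 15.05
eef_pos: [0.4695, 0.1134, 0.2046]
ee_rot: [0.0, 0.701, 0.713, 0.0]
ft_force: [0.7, -0.5, -2.0]
grip_width: 0.0592
grasp_force: 28.6
t: 15.68
eef_pos: [0.4554, 0.0207, 0.2046]
ee_rot: [0.0, 0.941, 0.337, 0.0]
ft_force: [-0.7, 0.1, -2.8]
grip_width: 0.0593
grasp_force: 28.6
t: 16.3
eef_pos: [0.4461, -0.0546, 0.181]
ee_rot: [0.001, 1.0, -0.009, 0.003]
ft_force: [0.4, -0.2, -2.5]
grip_width: 0.0597
grasp_force: 28.6
t: 16.8
eef_pos: [0.4428, -0.0525, 0.0731]
ee_rot: [-0.0, 1.0, -0.007, -0.002]
ft_force: [-0.0, -0.2, -2.1]
grip_width: 0.0589
grasp_force: 28.6
```

```bash
python3 -m pendant '[[0,0,-0.08,0],[0,0,-0.08,0],[0,0,-0.08,0]]' - 20
python3 -m pendant '[[0,0,-0.08,0],[0,0,-0.08,0],[0,0,-0.06,0],[0,0,0,0]]'
cat > tf.py <<'E'
from tilt import *
import itertools
def fit(yaw,rng,flip=False,ss=(.08,.085,.09),cam="scene"):
    g=get_obs()["eef_pos"]+[0,0,.021];_,m=amber(cam);u,v=proj(cam,g).astype(int)
    w=np.zeros_like(m);w[max(v-40,0):v+60,max(u-45,0):u+45]=1;m=m&w;r=[]
    for d,s in itertools.product(rng,ss):
        a,n=axes(np.radians(d),np.radians(yaw));S=sil(cam,g-s*a,a,n);r.append((int(m[S<.3].sum()*3+(~m[S>.7]).sum()),d,s))
    print(int(m.sum()),sorted(r)[:5])
E
python3 -c "
from tf import *
fit(179,range(10,66,5))"
```

```text
t: 17.18
eef_pos: [0.4451, -0.0528, 0.0629]
ee_rot: [0.0, 1.0, -0.007, 0.001]
ft_force: [-0.1, -0.1, -1.3]
grip_width: 0.0592
grasp_force: 28.8
t: 17.68
eef_pos: [0.4441, -0.0525, 0.051]
ee_rot: [-0.0, 1.0, -0.007, -0.0]
ft_force: [-0.4, 0.1, -1.3]
grip_width: 0.059
grasp_force: 27.8
594 [(354, 40, 0.09), (355, 40, 0.085), (361, 40, 0.08), (361, 45, 0.085), (365, 45, 0.09)]
```

```bash
python3 -m pendant '[[0.03,0,-0.05,0],[0.02,0,-0.04,0],[0,0,0,0]]'
python3 -c "
from tf import *
fit(179,range(30,60,3))"
python3 -m pendant '[[0,0,0.3,0],[0,0,0.7,0],[0,0,0.8,0],[0,0,0.8,0],[0,0,0.3,0]]' - 25
python3 -m pendant '[[0.06,0.37,0,0.229],[0.06,0.37,0,0.229],[0.06,0.37,0,0.229],[0.06,0.37,0,0.229],[0.06,0.37,0,0.229]]'
python3 -m pendant '[[0.06,0.37,0,0.229],[0.06,0.37,0,0.229],[0.06,0.37,0,0.229],[0.06,0.37,0,0.229],[0.06,0.37,0,0.229]]'
python3 -m pendant '[[0.06,0.37,0,0.229],[0.06,0.37,0,0.229],[0.06,0.37,0,0.229],[0.06,0.37,0,0.229],[0.06,0.37,0,0.229]]'
python3 -m pendant '[[0.06,0.37,0,0.229],[0.06,0.37,0,0.229],[0.06,0.37,0,0.229],[0,0.37,0,0.216],[0,0,0,0]]'
python3 -c "
from tf import *
fit(14.4,range(20,70,4))"
```

```text
t: 18.1
eef_pos: [0.4451, -0.052, 0.0478]
ee_rot: [-0.0, 1.0, -0.007, -0.002]
ft_force: [-7.1, 2.4, 16.3]
grip_width: 0.0594
grasp_force: 26.5
599 [(348, 42, 0.09), (349, 42, 0.08), (349, 45, 0.085), (352, 42, 0.085), (353, 39, 0.085)]
t: 18.77
eef_pos: [0.4483, -0.0529, 0.1941]
ee_rot: [0.001, 1.0, -0.007, 0.002]
ft_force: [-0.7, -0.3, -2.1]
grip_width: 0.0591
grasp_force: 29.2
t: 19.4
eef_pos: [0.4618, 0.0406, 0.1913]
ee_rot: [-0.0, 0.902, 0.431, -0.0]
ft_force: [0.3, -0.5, -3.4]
grip_width: 0.0591
grasp_force: 29.2
t: 20.02
eef_pos: [0.4768, 0.1331, 0.1912]
ee_rot: [-0.0, 0.625, 0.781, -0.0]
ft_force: [0.4, -0.4, -2.9]
grip_width: 0.0592
grasp_force: 29.2
t: 20.65
eef_pos: [0.4917, 0.2256, 0.1911]
ee_rot: [-0.001, 0.224, 0.975, -0.0]
ft_force: [-0.3, -0.7, -1.7]
grip_width: 0.0593
grasp_force: 29.2
t: 21.28
eef_pos: [0.5006, 0.2998, 0.1909]
ee_rot: [-0.001, -0.126, 0.992, 0.0]
ft_force: [-0.4, -0.8, -2.6]
grip_width: 0.0591
grasp_force: 29.1
365 [(253, 40, 0.09), (257, 40, 0.085), (257, 44, 0.09), (265, 44, 0.085), (268, 44, 0.08)]
```

```bash
python3 -m pendant '[[-0.09,-0.02,-0.5,0],[-0.09,-0.01,-0.6,0],[0,0,-0.5,0],[0,0,-0.15,0],[0,0,0,0]]'
python3 -m pendant '[[0,0,-0.08,0],[0,0,-0.06,0]]'
python3 -m pendant '[[0,0,-0.06,0],[0,0,0,0]]'
```

```text
t: 21.95
eef_pos: [0.492, 0.297, 0.1043]
ee_rot: [-0.0, -0.125, 0.992, -0.0]
ft_force: [-0.1, -0.1, -1.3]
grip_width: 0.0595
grasp_force: 29.2
t: 22.2
eef_pos: [0.4925, 0.2976, 0.098]
ee_rot: [0.001, -0.126, 0.992, 0.0]
ft_force: [-0.6, -0.6, -2.5]
grip_width: 0.0593
grasp_force: 29.2
t: 22.45
eef_pos: [0.4918, 0.2974, 0.0942]
ee_rot: [-0.0, -0.126, 0.992, -0.0]
ft_force: [-0.8, 0.5, -2.6]
grip_width: 0.0591
grasp_force: 29.2
```

```bash
python3 -m pendant '[[0,0,-0.06,0],[0,0,0,0]]'
python3 -m pendant '[[0,0,-0.06,0],[0,0,0,0]]'
```

```text
t: 22.7
eef_pos: [0.4917, 0.2974, 0.0911]
ee_rot: [-0.0, -0.126, 0.992, -0.0]
ft_force: [-0.6, -0.6, -2.9]
grip_width: 0.059
grasp_force: 29.2
t: 22.95
eef_pos: [0.4917, 0.2973, 0.088]
ee_rot: [-0.0, -0.126, 0.992, -0.0]
ft_force: [-0.3, 0.6, -2.9]
grip_width: 0.0592
grasp_force: 29.2
```

```bash
python3 -m pendant '[[0,0,-0.05,0],[0,0,0,0]]'
python3 -m pendant '[[0,0,-0.04,0],[0,0,0,0]]'
python3 -m pendant '[[0,0,-0.04,0],[0,0,0,0]]'
python3 -c "
from tf import *
fit(14.4,range(30,60,3))"
```

```text
t: 23.2
eef_pos: [0.4922, 0.2977, 0.0858]
ee_rot: [0.0, -0.126, 0.992, 0.0]
ft_force: [1.1, 0.8, -2.2]
grip_width: 0.0593
grasp_force: 29.2
t: 23.45
eef_pos: [0.4926, 0.2983, 0.0843]
ee_rot: [0.001, -0.126, 0.992, 0.001]
ft_force: [0.9, 2.1, -0.1]
grip_width: 0.0593
grasp_force: 29.5
t: 23.7
eef_pos: [0.4932, 0.2989, 0.0829]
ee_rot: [0.002, -0.126, 0.992, 0.001]
ft_force: [0.1, 4.8, 5.0]
grip_width: 0.0589
grasp_force: 30.0
255 [(283, 45, 0.09), (290, 42, 0.09), (294, 42, 0.085), (295, 39, 0.09), (295, 45, 0.085)]
```

```bash
python3 -m pendant '[[0,0,0,0],[0,0,0,0],[0,0,0,0],[0,0,0,0],[0,0,0,0]]' 1
python3 -m pendant '[[0,0,0.5,0],[0,0,0.7,0],[0,0,0.8,0],[0,0,0,0]]'
python3 - <<'E'
from tilt import *
import itertools
_,m=amber("scene");_,mt=amber("top");yaw=np.radians(14.4);r=[]
for cam,mm in(("scene",m),("top",mt)):
    u,v=proj(cam,[.51,.303,.09]).astype(int);w=np.zeros_like(mm);w[v-35:v+35,u-35:u+35]=1;mm&=w
for d,dx,dy in itertools.product(range(36,56,4),(-.01,-.005,0,.005,.01),(-.006,0,.006)):
    a,n=axes(np.radians(d),yaw);b=np.array([.551+dx,.314+dy,.045]);c=0
    for cam,mm in(("scene",m),("top",mt)):
        S=sil(cam,b,a,n);c+=int(mm[S<.3].sum()*2+(~mm[S>.7]).sum())
    r.append((c,d,dx,dy))
print(m.sum(),mt.sum(),sorted(r)[:5])
E
```

```text
t: 24.38
eef_pos: [0.4919, 0.2973, 0.0817]
ee_rot: [-0.0, -0.126, 0.992, -0.0]
ft_force: [0.6, -0.2, -0.3]
grip_width: 0.0852
grasp_force: 0.0
t: 24.88
eef_pos: [0.4941, 0.2984, 0.1854]
ee_rot: [0.004, -0.126, 0.992, 0.001]
ft_force: [0.3, -0.3, 0.3]
grip_width: 0.0852
grasp_force: 0.0
409 50 [(975, 52, -0.005, 0.006), (976, 52, -0.005, 0), (978, 48, 0, -0.006), (981, 52, -0.005, -0.006), (986, 48, 0, 0)]
```

```bash
python3 -m pendant '[[0.08,0.05,-0.7,0],[0,0,-0.7,0],[0,0,-0.4,0],[0,0,-0.22,0],[0,0,0,0]]'
python3 -m pendant '[[0,0,0,0],[0,0,0,0],[0,0,0,0],[0,0,0,0],[0,0,0,0]]' 0 22
python3 -m pendant '[[0,0,0,0],[-0.05,-0.01,0.15,0],[-0.05,-0.01,0.3,0],[0,0,0.6,0],[0,0,0.6,0]]'
python3 -m pendant '[[0,0,0.6,0],[0,0,0,0]]'
python3 -c "
from tf import *
fit(14.4,range(30,90,4),ss=(.075,.08,.085))"
```

```text
t: 25.6
eef_pos: [0.495, 0.2995, 0.0794]
ee_rot: [-0.001, -0.126, 0.992, -0.0]
ft_force: [0.1, -0.0, 0.1]
grip_width: 0.0854
grasp_force: 0.0
t: 26.22
eef_pos: [0.4965, 0.301, 0.082]
ee_rot: [0.001, -0.125, 0.992, 0.001]
ft_force: [-0.9, 4.2, 5.8]
grip_width: 0.0599
grasp_force: 24.3
t: 26.85
eef_pos: [0.4902, 0.2979, 0.1642]
ee_rot: [-0.001, -0.126, 0.992, -0.001]
ft_force: [0.4, -0.2, -3.3]
grip_width: 0.0592
grasp_force: 24.7
t: 27.1
eef_pos: [0.4922, 0.299, 0.196]
ee_rot: [0.003, -0.126, 0.992, 0.0]
ft_force: [-0.0, 0.0, -2.3]
grip_width: 0.0591
grasp_force: 24.7
392 [(243, 42, 0.085), (244, 46, 0.085), (250, 42, 0.08), (252, 46, 0.08), (256, 42, 0.075)]
```

```bash
python3 -m pendant '[[-0.216,-0.78,0,-0.037],[-0.216,-0.78,0,-0.037],[-0.216,-0.78,0,-0.037],[-0.216,-0.78,0,-0.037],[-0.216,-0.78,0,-0.037]]'
python3 -m pendant '[[-0.216,-0.78,0,-0.037],[-0.216,-0.78,0,-0.037],[-0.216,-0.78,0,-0.037],[-0.216,-0.77,0,-0.037],[0,0,-0.2,0]]'
python3 -m pendant '[[0,0,-0.6,0],[0,0,-0.7,0],[0,0,-0.6,0],[0,0,-0.44,0],[0,0,0,0]]' - 20
python3 -m pendant '[[0.06,0,0,0],[0.06,0,0,0],[0,0,0,0]]'
```

```text
t: 27.78
eef_pos: [0.4349, 0.1024, 0.1915]
ee_rot: [-0.002, -0.053, 0.999, -0.0]
ft_force: [-0.6, -1.0, -2.3]
grip_width: 0.0596
grasp_force: 24.8
t: 28.4
eef_pos: [0.3923, -0.0536, 0.1822]
ee_rot: [-0.001, 0.007, 1.0, -0.0]
ft_force: [0.0, 0.1, -2.0]
grip_width: 0.0595
grasp_force: 25.0
t: 29.02
eef_pos: [0.3911, -0.0501, 0.0641]
ee_rot: [-0.003, 0.004, 1.0, 0.001]
ft_force: [-0.2, -0.1, -2.6]
grip_width: 0.0593
grasp_force: 25.0
t: 29.4
eef_pos: [0.4008, -0.0518, 0.0671]
ee_rot: [0.001, 0.005, 1.0, -0.0]
ft_force: [0.6, -1.2, -2.6]
grip_width: 0.0594
grasp_force: 25.0
```

```bash
python3 -m pendant '[[0.1,0,0,0],[0.05,0,0.06,0],[0.09,0,0.14,0]]'
python3 -m pendant '[[0.1,0,0.14,0],[0.1,0,0.1,0],[0.1,0,0.1,0]]'
python3 -c "
from tf import *
fit(0,range(35,100,4),ss=(.075,.08,.085))"
```

```text
t: 29.78
eef_pos: [0.4114, -0.0515, 0.0765]
ee_rot: [-0.001, 0.005, 1.0, 0.0]
ft_force: [-1.5, 0.2, -2.7]
grip_width: 0.0592
grasp_force: 24.9
t: 30.15
eef_pos: [0.4223, -0.0509, 0.0927]
ee_rot: [-0.005, 0.004, 1.0, 0.001]
ft_force: [-7.1, -0.0, -4.0]
grip_width: 0.0591
grasp_force: 24.1
380 [(365, 59, 0.085), (365, 63, 0.085), (375, 59, 0.08), (375, 63, 0.08), (380, 59, 0.075)]
```

```bash
python3 -m pendant '[[0.1,0,0.1,0],[0.11,0,0.1,0],[0.12,0,0.08,0],[0.12,0,0.07,0],[0.12,0,0.05,0]]'
python3 -m pendant '[[0.04,0,0.02,0],[0,0,0,0]]'
python3 -c "
from tf import *
fit(0,range(60,110,3),ss=(.075,.08,.085))"
```

```text
t: 30.82
eef_pos: [0.4492, -0.0489, 0.1121]
ee_rot: [-0.007, 0.005, 1.0, 0.003]
ft_force: [-8.3, 5.1, -0.4]
grip_width: 0.0589
grasp_force: 14.2
t: 31.08
eef_pos: [0.4533, -0.0495, 0.1136]
ee_rot: [-0.004, 0.005, 1.0, 0.002]
ft_force: [-6.5, 3.4, -0.9]
grip_width: 0.0589
grasp_force: 16.0
540 [(399, 84, 0.085), (407, 84, 0.08), (420, 81, 0.085), (422, 87, 0.08), (425, 87, 0.085)]
```

```bash
python3 -m pendant '[[0.08,0,0.02,0],[0.06,0,0,0],[0,0,0,0]]'
python3 -m pendant '[[-0.3,0,0.2,0],[-0.2,0,0.6,0],[0,0,0.5,0],[0,0,0,0],[0,0,0,0]]' - 25
python3 -c "
from tf import *
fit(0,range(72,110,2),ss=(.075,.08,.085))"
python3 snap.py scene 120 210 120 160 5 up
```

```text
t: 31.5
eef_pos: [0.4606, -0.0504, 0.1147]
ee_rot: [-0.004, 0.005, 1.0, 0.001]
ft_force: [-7.5, 1.2, -0.8]
grip_width: 0.0588
grasp_force: 14.7
t: 32.12
eef_pos: [0.439, -0.0515, 0.1802]
ee_rot: [0.0, 0.005, 1.0, 0.0]
ft_force: [-0.7, 0.2, -2.7]
grip_width: 0.058
grasp_force: 23.2
624 [(498, 88, 0.085), (505, 90, 0.085), (506, 86, 0.085), (517, 90, 0.08), (531, 92, 0.08)]
```

View pics/up.png

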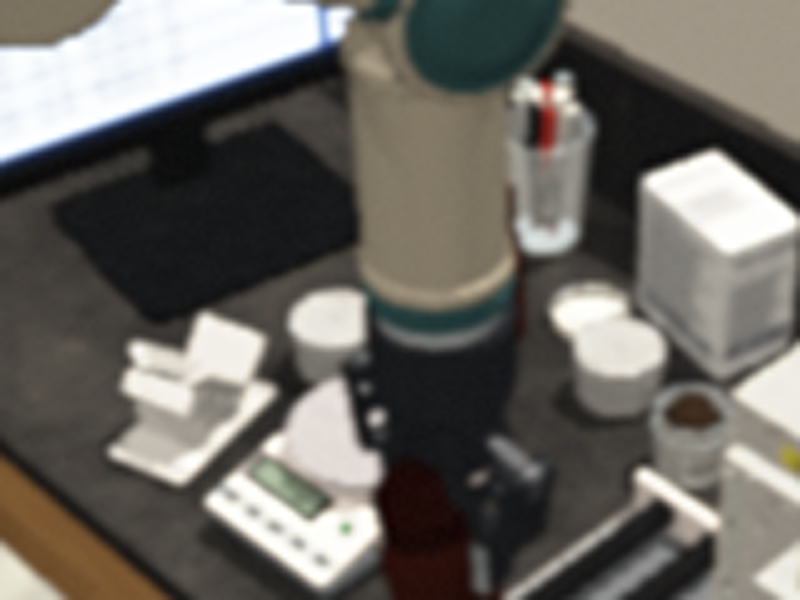

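```bash
python3 -m pendant '[[0.15,0.3,0,0],[0.3,0.5,0,0],[0.35,0.6,0,0],[0.35,0.6,0,0],[0.35,0.65,0,0]]'
python3 -m pendant '[[0.35,0.6,0,0],[0.3,0.5,0,0],[0.2,0.35,0,0],[0.07,0.15,0,0],[0,0,0,0]]'
python3 -m pendant '[[0,0,-0.2,0],[0,0,-0.2,0],[0,0,-0.2,0],[0,0,-0.15,0],[0,0,0,0]]'
python3 -c "
from tf import *
fit(0,range(80,100,2),ss=(.08,.085,.09))"
```

```text
t: 32.85
eef_pos: [0.5149, 0.0831, 0.1795]
ee_rot: [-0.0, 0.005, 1.0, 0.0]
ft_force: [0.9, -0.7, -2.4]
grip_width: 0.0581
grasp_force: 23.1
t: 33.48
eef_pos: [0.5599, 0.1611, 0.1799]
ee_rot: [-0.001, 0.004, 1.0, -0.0]
ft_force: [0.3, -1.0, -3.1]
grip_width: 0.0584
grasp_force: 23.2
t: 34.1
eef_pos: [0.5597, 0.1607, 0.1419]
ee_rot: [-0.001, 0.005, 1.0, -0.0]
ft_force: [-0.2, -0.9, -1.9]
grip_width: 0.0583
grasp_force: 23.2
936 [(1813, 84, 0.085), (1814, 88, 0.085), (1817, 86, 0.085), (1818, 86, 0.09), (1818, 88, 0.08)]
```

```bash
python3 -m pendant '[[0,0,-0.05,0],[0,0,-0.05,0],[0,0,-0.05,0],[0,0,0,0]]'
python3 -m pendant '[[0,0,-0.04,0],[0,0,0,0],[0,0,0,0]]'
python3 -m pendant '[[0,0,-0.03,0],[0,0,0,0],[0,0,0,0]]'
```

```text
t: 34.65
eef_pos: [0.56, 0.1609, 0.1351]
ee_rot: [-0.0, 0.005, 1.0, 0.0]
ft_force: [0.7, 0.3, -2.0]
grip_width: 0.0584
grasp_force: 23.2
t: 35.02
eef_pos: [0.5603, 0.1609, 0.1333]
ee_rot: [0.0, 0.005, 1.0, 0.0]
ft_force: [-0.7, 0.8, -2.4]
grip_width: 0.0582
grasp_force: 23.2
t: 35.4
eef_pos: [0.5602, 0.1609, 0.1318]
ee_rot: [-0.0, 0.005, 1.0, 0.0]
ft_force: [0.3, 0.3, -3.0]
grip_width: 0.0581
grasp_force: 23.2
```

```bash
python3 -m pendant '[[0,0,-0.04,0],[0,0,0,0],[0,0,0,0]]'
python3 -m pendant '[[0,0,-0.03,0],[0,0,0,0],[0,0,0,0]]'
```

```text
t: 35.78
eef_pos: [0.5602, 0.1609, 0.1298]
ee_rot: [-0.0, 0.005, 1.0, 0.0]
ft_force: [0.2, -0.6, -2.3]
grip_width: 0.0584
grasp_force: 23.2
t: 36.15
eef_pos: [0.5602, 0.1609, 0.1283]
ee_rot: [-0.0, 0.005, 1.0, 0.0]
ft_force: [0.8, 0.3, -2.6]
grip_width: 0.0581
grasp_force: 23.2
```

```bash
python3 -m pendant '[[0,0,-0.03,0],[0,0,0,0],[0,0,0,0]]'; python3 -m pendant '[[0,0,-0.02,0],[0,0,0,0],[0,0,0,0]]'
```

```text
t: 36.52
eef_pos: [0.5604, 0.161, 0.1269]
ee_rot: [0.0, 0.005, 1.0, 0.0]
ft_force: [-0.2, -0.2, -1.7]
grip_width: 0.0584
grasp_force: 23.3
t: 36.9
eef_pos: [0.5604, 0.161, 0.126]
ee_rot: [0.0, 0.005, 1.0, 0.0]
ft_force: [0.0, 0.9, -0.7]
grip_width: 0.0581
grasp_force: 23.3
```

```bash
python3 -m pendant '[[0,0,-0.02,0],[0,0,0,0],[0,0,0,0]]'; python3 -m pendant '[[0,0,-0.02,0],[0,0,0,0],[0,0,0,0],[0,0,0,0]]'
```

```text
t: 37.28
eef_pos: [0.5604, 0.161, 0.125]
ee_rot: [0.0, 0.005, 1.0, 0.0]
ft_force: [0.6, -0.1, 0.9]
grip_width: 0.058
grasp_force: 23.4
t: 37.78
eef_pos: [0.5604, 0.161, 0.124]
ee_rot: [0.0, 0.005, 1.0, 0.0]
ft_force: [0.6, -0.4, 2.5]
grip_width: 0.0579
grasp_force: 23.5
```

```bash
python3 -m pendant '[[0,0,0.02,0],[0,0,0,0]]'; python3 -m pendant '[[0,0,0,0],[0,0,0,0],[0,0,0,0],[0,0,0,0],[0,0,0,0]]' 1
python3 -m pendant '[[0,0,0.1,0],[0,0,0.3,0],[0,0,0.5,0],[0,0,0.7,0],[0,0,0.7,0]]'
python3 -m pendant '[[0,0,0.5,0],[-0.8,0,0,0],[-0.8,0,0,0],[-0.8,0,0,0],[0,0,0,0]]'
python3 - <<'E'
from tilt import *
import itertools
for cam in("scene","top"):
    _,m=amber(cam);u,v=proj(cam,[.56,.161,.12]).astype(int);w=np.zeros_like(m);w[v-42:v+42,u-28:u+28]=1;m&=w;r=[]
    for d,dx,dy in itertools.product((80,85,90,95,100),(-.015,-.0075,0,.0075,.015),(-.015,-.0075,0,.0075,.015)):
        a,n=axes(np.radians(d),0.);S=sil(cam,np.array([.56+dx,.161+dy,.058]),a,n);r.append((int(m[S<.3].sum()+(~m[S>.7]).sum()),d,dx,dy))
    print(cam,int(m.sum()),sorted(r)[:5])
E
```

```text
t: 38.02
eef_pos: [0.5604, 0.161, 0.1248]
ee_rot: [0.0, 0.005, 1.0, 0.0]
ft_force: [1.0, -0.3, 1.8]
grip_width: 0.0581
grasp_force: 23.5
t: 38.65
eef_pos: [0.5602, 0.1609, 0.1248]
ee_rot: [-0.0, 0.005, 1.0, 0.0]
ft_force: [-0.3, -0.4, 0.0]
grip_width: 0.0854
grasp_force: 0.0
t: 39.28
eef_pos: [0.5604, 0.1609, 0.2421]
ee_rot: [0.001, 0.005, 1.0, 0.0]
ft_force: [-0.0, 0.6, -0.6]
grip_width: 0.0849
grasp_force: 0.0
t: 39.9
eef_pos: [0.4376, 0.1609, 0.2664]
ee_rot: [0.0, 0.004, 1.0, 0.0]
ft_force: [0.1, -0.4, -0.1]
grip_width: 0.0853
grasp_force: 0.0
scene 941 [(532, 85, 0.0075, 0), (534, 80, 0.015, 0), (543, 85, 0.0075, 0.0075), (544, 90, 0.0075, 0.0075), (546, 80, 0.015, 0.0075)]
top 41 [(414, 80, 0.015, -0.0075), (418, 85, 0.0075, 0), (419, 85, 0.0075, -0.0075), (420, 80, 0.015, 0), (420, 85, 0.015, -0.0075)]
```

```bash
python3 -c "
from bench import r
print(r.sign_off())"
```

```text
the job is handed in; nothing more can be done
None
```

I laid the bottle in the sloping rest and let go of it, then turned it upright, stood it on the balance pan, released it, and handed the job in at about 40 s. I judged the standing pose from the camera fit (about 8 mm off the pan's centre), and the sign-off returned no verdict.

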